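# Prove a repaired snap hook with the ring handle

## Robot

A 6-joint arm with a two-finger parallel gripper is mounted at the origin on a cart in front of the work surface, level with it; the furniture and walls round the work are solid. World frame = base frame: x ahead of the robot, y to its left, z up, the work surface at z = 0. Lengths are in m, angles in degrees, forces in N, time in s.
With the tool pointing down it reaches from about 0.325 to 0.9 m from the base axis. Payload 6.1 kg.
Tool frame: the origin (TCP) lies at the very end of the fingers, on their centre line; the grasp point (between the pads) lies 19 mm behind it; z points along the fingers, y is the line along which they close (so a half turn about z gives the same grasp; the last joint's range is limited). The gripper opens to 85 mm and grips with 20 to 120 N. Pads are 22 mm wide; open, the fingers measure 114 mm over their backs; the gripper's body (76 mm by 85 mm) begins 54 mm behind the grasp point. The pads swing forward as they close: fully open they stand 13 mm farther back than shut.
Start: joints at [-83.314, 12.628, 87.462, -0, 79.91, -7.225], TCP at [0.15, -0.607, 0.196] pointing down, gripper open.
Joint ranges: [-170.65, 170.65], [-52.31, 119.04], [5.05, 147.46], [-71.25, 251.25], [11.57, 151.72], [-153.62, 153.62]. Speed limits (degrees/s): [147.25, 147.25, 172.46, 180, 180, 180].

## Interface

Orientations are given as a 3x3 rotation matrix whose columns are the frame's x, y, z axes.
In Python, from bench import env, capture, get_calibration, close_job, nets gives the robot as it stands. The module is installed in compiled form; this text tells all that it offers.
- The arm moves only by the tool send_rows, never from a script. Its argument "increments" is text: rows parted by semicolons, each of 4 numbers parted by spaces: the shift along the tool's x, y, z in m, then the turn about the tool's z in rad. A call has 1 to 12 rows; each row is the pose to reach, as a shift and turn from the pose commanded when the call began, along the tool's axes at that moment; what a row does not reach only later rows make up. A row lasts 1/12 s, in which the tool goes at most 41.7 mm and 7.16 degrees, less where a joint would pass 70% of its speed; a pose out of reach is approached as far as the arm can. A call with a gripper value outside its range is refused whole. "grip" is the finger opening in m, from 0 to 0.0854, set as the call begins (left out, the last holds). The fingers move at their own pace and stop on an object; "newtons" is the grip in N (left out, the last holds). Time passes only in rows, so rows that repeat a pose let the fingers close. It gives the time, the measured TCP pose, the force, the opening and the grip force at its end, in the units of the state.
- env.read_state(): the state, without advancing time (a new reading comes with each control period).
- capture(name): name is "side" or "top"; returns (picture, depth): 480x640x3 uint8, red, green, blue; 480x640 float32, m along the optical axis (not along the pixel's ray), 0 where there is no reading.
- get_calibration(name): a dict with "K" (3x3 intrinsics, pixels), "eye" and "attitude" of the camera in the world. Camera axes: x right, y up, looking along -z (the intrinsics and any distortion apply to the point x, -y, -z); pixel columns grow to the right and rows downward; lengths in m; the calibration is good to about 2 mm. A picture is of the moment at which its call begins. get_calibration takes no time and is no camera call.
- close_job(): hands the job in; it is judged then, once.
Trained networks look in the newest picture that a camera, given by its name, has taken for a name from the list of things; names that differ only in an ending like _2 or _b are one class to them, and where a whole thing is asked for, a point or a joint stands for the part that bears it (a point fixed in the world has none). Each returns a list of dicts, best first, with "p" (0 to 1); they miss things now and then, are a little off and sometimes report something else, mostly with a low value. They report only what shows in the picture. A call takes as long as a camera call.
- nets.recognise(name, camera): "position" ([x, y, z] in m, in the coordinates of the camera as it stood for that picture, good to about 4 mm: the middle of the surface that is visible of it).
- nets.outline_of(name, camera): "mask" (480x640 bool, what is visible of it).
- nets.pinpoint(name, camera): "position" ([x, y, z] in m, in the coordinates of the camera as it stood for that picture, good to about 4 mm: a listed point, or the origin of a listed thing).
The state is a dict: "clock": time; "joint_pos": joint angles; "qd": joint speeds; "effort": joint torques, N m; "tcp_pos": TCP position; "orientation": TCP orientation; "force": force on the tool from outside, world axes, zero at the start; "wrist_torque": the same for the moment, N m; "finger_gap": finger opening in m; "grasp_force": force on a finger pad.
Only numpy, scipy, OpenCV 4.12 (cv2) and the standard library are available. Lean on these libraries where they do the work, as an engineer would, in place of code of your own. Each camera call takes 0.05 s, during which the arm holds its last target. There are 200 camera calls.

## Task

Test the repaired snap hook on the bench stand: take the wooden handle with the steel ring, press the ring inward past the hook's sprung gate just above the nose, and let the gate snap shut behind it. Then pull the handle straight back against the closed hook with a steady 10 N or so for a second to prove that it holds, lay the handle down in front of the stand with the ring still clipped in, and let go. The hook's height on its post is not known exactly, so feel for its nose; never load the hook with more than 20 N, and leave the other things where they are.

Things in the scene. Friction and masses are not known exactly. Their poses are not given: they have to be found in the camera images.
- handle_grip (a point): centre, half-way up, of the loose handle's wooden grip: flat-sided bar 80 long x 24 wide x 28 mm high, 70 to 130 g, lying on the table. x axis along the bar to the ring, z up. A round steel ring (58 mm outside, 46 inside, 6 mm round wire) is rigidly fixed to the +x end, in the horizontal plane level with this point, its centre 69 mm from it
- ring_tip (a point): centre of the ring's wire at its far side: 95 mm along +x from handle_grip, at the same height; axes as there
- handle: the same handle; origin on the grip's underside, below its centre; axes as for handle_grip
- stand: fixed stand: grey base plate 110 (x) x 80 (y) x 8 mm, origin at the centre of its underside, z up, front towards -x; 12 mm post at x = 23 mm. A rigid steel snap hook 60 mm high is clamped to the post's front in the plane y = 0, opening to -x, bars 7 mm thick; its spine's inner face is at x = 1 mm. The clamp height varies by 20 mm and is not measured
- under_nose (a point): point at table level below the hook's nose (49 mm in front of the stand's origin), axes as stand. The nose is an upright 7 mm stub with domed top, 8 mm above the hook's inner floor; its top is 30 to 50 mm above this point, unmeasured. A level ring goes in along +x over the nose with its wire at most 3 mm above the nose top; higher, the gate's stop blocks it
- past_gate (a point): point at table level, 36 mm behind under_nose inside the hook: when the centre of the ring's far wire has come above it, the gate has slipped over the wire and snapped shut (0 to 5 mm sooner). Another 10 mm on, the wire meets the spine. Axes as stand
- gate (a joint): angle of the sprung gate, rad: 0 shut, grows as it swings inward (stand's +x) and up, stop at 0.65. A 6 mm bar 8 mm behind the nose's axis, hanging from a pivot 38 mm above the nose top to 4 mm below it. It takes about 2 N at the ring to start and 5 N (near the end 7 N, pressing the ring down) to pass
- tack_tin: round shallow green tin of tacks, 68 mm across, 20 mm high, a bystander; origin at the centre of its underside
- wax_block: yellow block of beeswax, 34x52x18 mm, a bystander; origin at the centre of its underside
- buckle: flat grey belt buckle, 39x45x8 mm, a bystander; origin at the centre of its underside
- heel_lift: flat black rubber heel lift, 56x67x10 mm, a bystander; origin at the centre of its underside
- rubber_plug: grey tapered rubber plug lying down, 24x56x24 mm, a bystander; origin at the centre of its underside

How it is judged (in metres and radians):
On the way, in this order (a step that is already met when the one before it is completed fails the run):
1. the gate is pressed inward (value of joint gate above 0.35 rad), for 0.05 s.
2. the ring is inside the hook and the gate has snapped shut behind it (x of ring_tip in the frame of stand between -0.04 and 0.003 m and y of ring_tip in the frame of stand between -0.02 and 0.02 m and z of ring_tip in the frame of stand between 0.015 and 0.075 m and x of handle_grip in the frame of stand below -0.07 m and y of handle_grip in the frame of stand between -0.05 and 0.05 m and value of joint gate below 0.12 rad), for 0.1 s.
3. the ring is pulled straight back against the shut gate or the nose with at least 6 N for 0.4 s (all of step 2 and contact force between handle and stand above 6 N and x of ring_tip in the frame of stand below -0.03 m), for 0.4 s.
At the end, for the whole second after the job is handed in: the ring's far side is inside the hook (stand x -40 to +3 mm, y within 20 mm, z 15 to 75 mm), the gate is shut (under 0.12 rad), and the handle is at rest in front of the stand (grip centre at stand x under -70 mm, y within 50 mm, under 45 mm high) (all of step 2 and height (world z) of handle_grip below 0.045 m and linear speed of handle below 0.02 m/s and velocity of joint gate below 0.1 rad/s); the robot touches nothing.
It fails at once if the handle loads the hook or stand with more than 20 N (contact force between handle and stand above 20 N).
It fails at once if a bystander is moved by more than 30 mm (distance of any of tack_tin, wax_block, buckle, heel_lift, rubber_plug from where it was at the start of the episode above 0.03 m).
It also fails if it takes over 61 s, if anything falls off the work surface, if the arm or the gripper's body presses on something with over 40 N, if the wrist force passes 120 N, or if a joint passes its speed limit or range.

## Working session

There is one attempt and no reset: what is moved stays moved. The work goes in short steps, Python scripts to look and compute and a tool call to move; the robot and the scene stay as the last step left them, time stands still between calls to the robot, and variables do not carry over. Pictures are saved under pics/ and viewed, at most 10 in all, crops included, and the job is handed in when it is done.

Besides the shell and the picture viewer there is one more tool, called as name(argument=value, ...), one argument or row to a line, values as JSON. send_rows: Moves the arm, as the interface text tells. Its arguments: {"type":"object","properties":{"increments":{"type":"string"},"grip":{"type":"number"},"newtons":{"type":"number"}},"required":["increments"]}

```bash
mkdir -p pics; cat > h.py <<'E'
import numpy as np, cv2
from bench import env, capture, get_calibration, close_job, nets
def w(cam,p):
    c=get_calibration(cam); return np.array(c["attitude"])@np.array(p)+np.array(c["eye"])
def px(cam,P):
    c=get_calibration(cam); q=np.array(c["attitude"]).T@(np.array(P)-np.array(c["eye"])); K=np.array(c["K"])
    u=K@np.array([q[0],-q[1],-q[2]]); return u[:2]/u[2]
def pin(n,cam,k=2):
    for d in nets.pinpoint(n,cam)[:k]: print(n,cam,round(d["p"],2),w(cam,d["position"]).round(4))
def cloud(cam,dep):
    c=get_calibration(cam); K=np.array(c["K"]); v,u=np.indices(dep.shape)
    P=np.stack([(u-K[0,2])/K[0,0]*dep,-(v-K[1,2])/K[1,1]*dep,-dep],-1)
    return P@np.array(c["attitude"]).T+np.array(c["eye"])
E
python3 - <<'E'
from h import *
ims=[]
for c in("top","side"):
    im,d=capture(c); cv2.imwrite(f"pics/{c}0.png",im[:,:,::-1]); np.save(c+"0.npy",d)
    k=get_calibration(c); print(c,k["eye"],np.array(k["attitude"]).round(3).tolist(),{a:b for a,b in k.items() if a not in("eye","attitude")})
    for n in("handle_grip","ring_tip","handle","stand","under_nose","past_gate","tack_tin","wax_block","buckle","heel_lift","rubber_plug"): pin(n,c)
s=env.read_state(); print(s)
E
```

```text
top [0.54132988 0.30274145 0.94241862] [[0.021, 0.999, -0.039], [-1.0, 0.021, -0.006], [-0.005, 0.039, 0.999]] {'K': array([[540.11954871,   0.        , 326.7087836 ],
       [  0.        , 540.11954871, 234.57372742],
       [  0.        ,   0.        ,   1.        ]])}
handle_grip top 0.58 [0.529  0.3194 0.0142]
ring_tip top 0.9 [0.5928 0.3865 0.0119]
handle top 0.69 [ 0.5274  0.3174 -0.001 ]
stand top 0.86 [6.204e-01 1.019e-01 1.000e-04]
under_nose top 0.74 [0.5711 0.1074 0.0014]
past_gate top 0.91 [ 0.6099  0.1011 -0.0016]
tack_tin top 0.94 [ 7.135e-01  2.207e-01 -2.000e-04]
wax_block top 0.8 [7.033e-01 3.191e-01 1.000e-04]
buckle top 0.62 [ 0.4515  0.2344 -0.0009]
buckle top 0.2 [ 0.7156  0.2203 -0.0024]
heel_lift top 0.86 [6.277e-01 5.130e-01 4.000e-04]
rubber_plug top 0.66 [ 0.7012  0.3945 -0.0011]
side [0.47408313 1.02102778 0.50702658] [[-0.992, 0.049, -0.114], [-0.123, -0.491, 0.862], [-0.013, 0.87, 0.493]] {'K': array([[444.55511047,   0.        , 324.99413189],
       [  0.        , 444.55511047, 239.50427816],
       [  0.        ,   0.        ,   1.        ]])}
handle_g
[... 714 characters left out ...]
      7.99090442e+01, -7.22587641e+00]), 'qd': array([ 0.02367428,  0.0035586 ,  0.03537281, -0.03008883,  0.03100599,
        0.04555261]), 'effort': array([ 9.07577742e-04, -4.96843493e+01, -3.89737165e+01, -1.25793608e-04,
        7.79797374e-04, -2.24403902e-05]), 'tcp_pos': array([ 0.15024283, -0.6066733 ,  0.19651311]), 'orientation': array([[ 9.70668484e-01,  2.40421907e-01, -1.23159915e-05],
       [ 2.40421906e-01, -9.70668484e-01, -3.92769712e-05],
       [-2.13977891e-05,  3.51638840e-05, -9.99999999e-01]]), 'force': array([-0.80609992,  0.4876709 ,  0.34246988]), 'wrist_torque': array([-0.02187673,  0.01402386,  0.03764848]), 'grasp_force': 0.0, 'finger_gap': 0.08510609975276959}
```

View pics/top0.png

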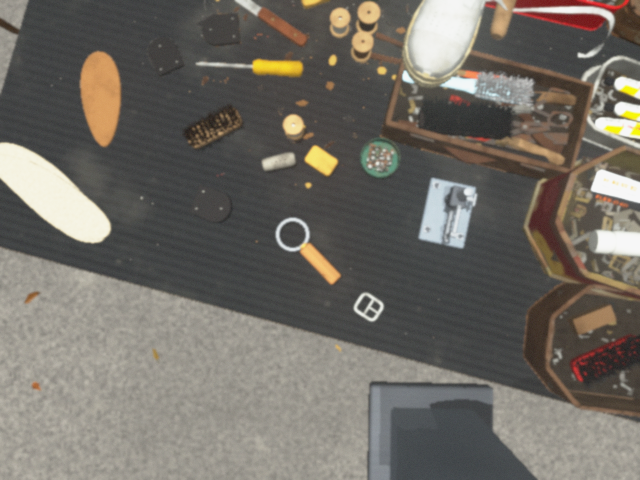

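View pics/side0.png

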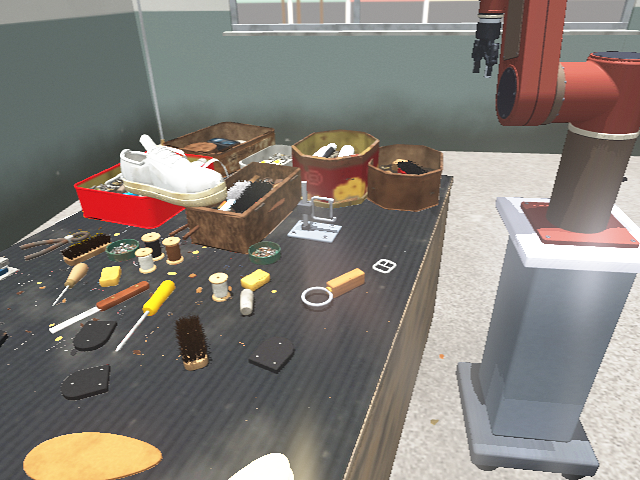

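```bash
python3 - <<'E'
from h import *
# handle: grip top from depth; stand plate & post/hook from depth
for c in("top","side"):
    P=cloud(c,np.load(c+"0.npy")); 
    m=(abs(P[...,2]-.028)<.006)&(np.hypot(P[...,0]-.53,P[...,1]-.32)<.06)
    q=P[m]; print(c,len(q),q.mean(0)); r=cv2.minAreaRect((q[:,:2]*1000).astype(np.float32)); print(r)
    near=np.hypot(P[...,0]-.62,P[...,1]-.105)<.085
    q=P[near&(abs(P[...,2]-.008)<.004)]; print("plate",len(q),cv2.minAreaRect((q[:,:2]*1000).astype(np.float32)))
    q=P[near&(P[...,2]>.025)]; print("hook",len(q),q.min(0),q.max(0))
    for z in np.arange(.02,.16,.01):
        t=q[abs(q[:,2]-z)<.005]
        if len(t): print(round(z,3),len(t),t[:,0].min().round(3),t[:,0].max().round(3),t[:,1].mean().round(3))
E
```

```text
top 666 [0.52871961 0.31912    0.02765115]
((529.6650390625, 320.1632995605469), (83.05143737792969, 23.92340850830078), 45.382442474365234)
plate 2119 ((613.7903442382812, 104.39087677001953), (160.49098205566406, 151.8707275390625), 77.6418228149414)
hook 828 [0.56962865 0.06741371 0.03574809] [0.70398186 0.11488845 0.13126128]
0.04 110 0.57 0.625 0.106
0.05 28 0.57 0.635 0.109
0.06 74 0.577 0.704 0.094
0.07 178 0.579 0.704 0.092
0.08 167 0.581 0.656 0.1
0.09 127 0.575 0.646 0.106
0.1 72 0.581 0.646 0.105
0.11 11 0.637 0.647 0.101
0.12 14 0.637 0.645 0.101
0.13 47 0.637 0.648 0.097
side 355 [0.52951784 0.32531686 0.02688273]
((529.7062377929688, 321.7855224609375), (78.5328369140625, 25.164047241210938), 45.64445495605469)
plate 718 ((620.990966796875, 104.76435852050781), (83.47895812988281, 109.79898834228516), 78.72808837890625)
hook 584 [0.56973693 0.07380209 0.02648438] [0.70424501 0.11870433 0.12943435]
0.03 19 0.638 0.65 0.102
0.04 91 0.57 0.649 0.108
0.05 39 0.57 0.659 0.108
0.06 92 0.579 0.704 0.107
0.07 89 0.579 0.7 0.109
0.08 75 0.577 0.658 0.104
0.09 92 0.577 0.649 0.108
0.1 34 0.584 0.65 0.104
0.11 21 0.639 0.649 0.103
0.12 18 0.639 0.648 0.103
0.13 14 0.639 0.649 0.1
```

Top view: the orange handle is at about (320,262) with its ring at (292,234), and the stand is at (447,213), yawed about -11°. The side view confirms this: hook at (320,208), handle at (345,283).

send_rows(
  increments="0 0 -0.04 0; 0.591 -0.808 -0.04 -0.55; 0.591 -0.808 -0.04 -0.55; 0.591 -0.808 -0.04 -0.55; 0.591 -0.808 -0.04 -0.55; 0.591 -0.808 -0.04 -0.55; 0.591 -0.808 -0.04 -0.55; 0.591 -0.808 -0.04 -0.55; 0.591 -0.808 -0.04 -0.55; 0.591 -0.808 -0.04 -0.55; 0.591 -0.808 -0.04 -0.55; 0.591 -0.808 -0.04 -0.55",
  grip=0.0854,
)

```text
clock: 2.2
tcp_pos: [0.3242, -0.1808, 0.2369]
orientation: [[0.702, 0.712, 0.001], [0.712, -0.702, -0.001], [0.0, 0.002, -1.0]]
force: [1.8, -0.3, 1.3]
finger_gap: 0.0854
grasp_force: 0.0
```

```bash
cat >> h.py <<'E'
def go(p,head=None):
    s=env.read_state(); R=np.array(s["orientation"]); t=np.array(s["tcp_pos"])
    h=np.degrees(np.arctan2(R[1,0],R[0,0]))
    print("t",s["clock"],"tcp",t.round(4),"head",h.round(2),"F",np.round(s["force"],2),"gap",round(s["finger_gap"],4),"gf",s["grasp_force"])
    if p is not None: print("shift",(R.T@(np.array(p)-t)).round(4),"turn",None if head is None else np.radians(h-head).round(4))
E
python3 -c "
from h import *
go([.5297,.3205,.1],45.5)
im,d=capture('side')
P=cloud('side',np.load('side0.npy'))
a=np.radians(-11.3);X=np.array([np.cos(a),np.sin(a)]);Y=np.array([-X[1],X[0]])
o=np.array([.620,.104]);q=P.reshape(-1,3)
sx=(q[:,:2]-o)@X;sy=(q[:,:2]-o)@Y
m=(sx<-20e-3)&(sx>-.06)&(abs(sy)<.02)&(q[:,2]>.012)&(q[:,2]<.12)
r=np.c_[sx,sy,q[:,2]][m];r=r[np.argsort(r[:,2])]
print((r*1000).round(0).astype(int).tolist())
u,v=px('side',[.6,.105,.06]).astype(int)
im=cv2.imread('pics/side0.png')[v-35:v+35,u-45:u+45]
cv2.imwrite('pics/c1.png',cv2.resize(im,None,fx=8,fy=8,interpolation=2))
"
```

```text
t 2.2 tcp [ 0.3242 -0.1808  0.2369] head 45.38 F [ 1.81 -0.31  1.28] gap 0.0854 gf 0.0
shift [ 0.5011 -0.2061  0.1366] turn -0.0022
[[-31, -1, 35], [-27, 2, 36], [-34, 1, 37], [-30, 3, 37], [-44, 0, 38], [-29, 0, 38], [-23, 2, 38], [-32, 0, 39], [-42, 3, 39], [-49, 1, 39], [-38, 4, 39], [-40, 4, 39], [-47, 3, 40], [-44, -1, 40], [-26, 5, 40], [-28, 4, 40], [-39, 1, 40], [-42, 1, 40], [-35, 3, 41], [-37, 2, 41], [-25, 1, 41], [-41, -3, 41], [-23, 3, 41], [-32, 0, 41], [-36, -1, 41], [-47, 2, 42], [-30, 2, 42], [-28, 3, 42], [-22, -1, 42], [-34, 1, 42], [-24, -1, 42], [-49, 2, 42], [-39, 0, 42], [-51, -1, 43], [-44, 1, 44], [-49, 0, 44], [-47, 1, 44], [-46, 0, 46], [-38, -2, 46], [-49, 1, 47], [-52, 2, 47], [-41, 0, 48], [-47, 1, 49], [-49, 1, 49], [-42, 0, 50], [-40, 3, 51], [-41, -1, 52], [-40, 3, 54], [-37, 1, 55], [-41, 0, 55], [-39, 0, 55], [-36, -1, 57], [-42, 1, 58], [-40, 2, 59], [-41, -1, 60], [-37, 1, 60], [-40, 1, 61], [-37, 0, 62], [-41, -1, 62], [-40, 2, 64], [-37, 0, 65], [-42, 0, 66], [-37, -1, 67], [-40, 4, 67], [-41, -1, 68], [-40, 3, 69], [-42, 0, 71], [-38, 3, 71], [-40, 2, 71], [-41, -3, 72], [-37, 0, 72], [-39, 1, 73], [-37, 0, 75], [-42, 1, 76], [-40, 3, 77], [-37, -1, 77], [-42, 1, 79], [-41, 4, 80], [-37, 0, 80], [-39, 0, 80], [-42, 1, 81], [-42, 1, 84], [-38, 3, 84], [-43, -3, 85], [-41, 5, 85], [-36, 3, 86], [-40, 2, 86], [-38, 3, 87], [-27, 0, 88], [-38, 2, 88], [-44, 0, 89], [-44, 6, 89], [-40, 2, 89], [-32, 0, 89], [-36, 4, 89], [-30, 0, 89], [-43, 3, 90], [-37, 0, 90], [-35, 1, 90], [-40, -5, 91], [-25, 0, 91], [-44, 0, 91], [-43, -5, 91], [-21, 2, 91], [-39, -2, 92], [-41, 4, 92], [-30, 2, 92], [-37, 0, 92], [-24, 4, 92], [-43, 4, 93], [-35, 1, 93], [-38, -5, 93], [-33, 2, 93], [-29, 4, 93], [-25, 1, 94], [-23, 1, 94], [-21, 3, 94], [-22, -3, 94], [-32, 0, 94], [-41, -3, 94], [-28, 2, 95], [-27, -3, 95], [-31, 2, 95], [-37, 1, 95], [-36, 3, 96], [-25, 0, 96]]
```

View pics/c1.png

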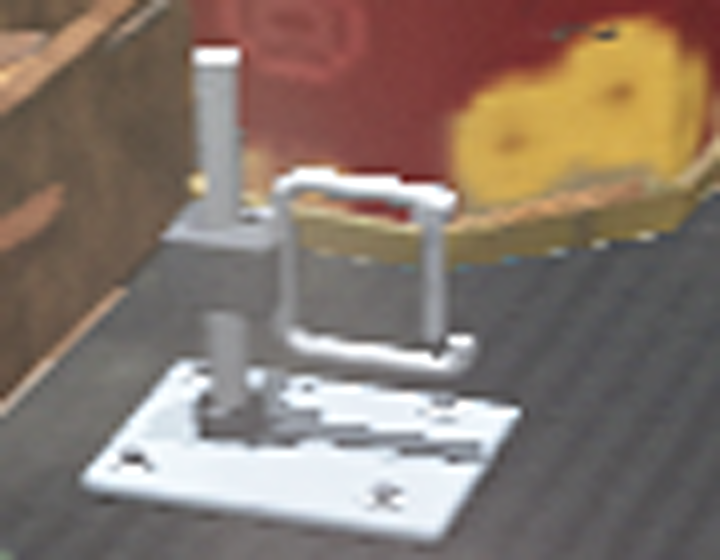

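The crop shows the nose stub at crop (462,345), with the closed gate just behind it at (435,280). The stand frame fits, and the nose top is at about 48–50 mm.

send_rows(
  increments="0.501 -0.206 0.04 -0.002; 0.501 -0.206 0.04 -0.002; 0.501 -0.206 0.04 -0.002; 0.501 -0.206 0.04 -0.002; 0.501 -0.206 0.04 -0.002; 0.501 -0.206 0.04 -0.002; 0.501 -0.206 0.04 -0.002; 0.501 -0.206 0.04 -0.002; 0.501 -0.206 0.04 -0.002; 0.501 -0.206 0.04 -0.002; 0.501 -0.206 0.04 -0.002; 0.501 -0.206 0.04 -0.002",
)

```text
clock: 3.25
tcp_pos: [0.5132, 0.2811, 0.1994]
orientation: [[0.7, 0.714, 0.0], [0.714, -0.7, -0.0], [0.0, 0.0, -1.0]]
force: [1.0, -0.9, 1.0]
finger_gap: 0.0851
grasp_force: 0.0
```

send_rows(
  increments="0.042 -0.018 0 0; 0.042 -0.018 0.04 0; 0.042 -0.018 0.08 0; 0.042 -0.018 0.09 0; 0.042 -0.018 0.09 0",
)

```text
clock: 3.67
tcp_pos: [0.5258, 0.32, 0.1048]
orientation: [[0.7, 0.714, -0.009], [0.714, -0.7, -0.004], [-0.009, -0.003, -1.0]]
force: [-0.1, -1.1, -0.6]
finger_gap: 0.0851
grasp_force: 0.0
```

```bash
python3 -c "
from h import *
go([.5297,.3205,.004],45.5)"
```

```text
t 3.6667 tcp [0.5258 0.32   0.1048] head 45.55 F [-0.11 -1.1  -0.55] gap 0.0851 gf 0.0
shift [0.004  0.0028 0.1008] turn 0.0009
```

send_rows(
  increments="0 0 0.03 0; 0 0 0.06 0; 0 0 0.08 0; 0 0 0.092 0; 0 0 0.092 0; 0 0 0.092 0",
)

```text
clock: 4.17
tcp_pos: [0.5303, 0.3217, 0.0195]
orientation: [[0.701, 0.713, 0.002], [0.713, -0.701, 0.001], [0.002, 0.001, -1.0]]
force: [0.8, -0.3, 0.0]
finger_gap: 0.0856
grasp_force: 0.0
```

```bash
python3 -c "
from h import *
go([.5297,.3205,.004],45.5)"
```

```text
t 4.1667 tcp [0.5303 0.3217 0.0195] head 45.5 F [ 0.77 -0.26  0.01] gap 0.0856 gf 0.0
shift [-0.0013  0.0004  0.0155] turn 0.0001
```

send_rows(
  increments="0 0 0.014 0; 0 0 0.014 0; 0 0 0.014 0",
)

```text
clock: 4.42
tcp_pos: [0.5292, 0.3216, 0.0039]
orientation: [[0.7, 0.714, -0.0], [0.714, -0.7, -0.0], [-0.0, -0.0, -1.0]]
force: [-0.8, 0.6, -0.3]
finger_gap: 0.0853
grasp_force: 0.0
```

send_rows(
  increments="0 0 0 0; 0 0 0 0; 0 0 0 0; 0 0 0 0; 0 0 0 0; 0 0 0 0; 0 0 0 0; 0 0 0 0; 0 0 0 0; 0 0 0 0",
  grip=0.0,
  newtons=70,
)

```text
clock: 5.25
tcp_pos: [0.5291, 0.3217, 0.0037]
orientation: [[0.7, 0.714, -0.0], [0.714, -0.7, -0.0], [-0.0, -0.0, -1.0]]
force: [-0.5, -0.4, -0.2]
finger_gap: 0.0
grasp_force: 0.0
```

send_rows(
  increments="0 0 -0.03 0; 0 0 -0.07 0; 0 0 -0.1 0; 0 0 -0.12 0.1; 0 0 -0.12 0.2; 0 0 -0.12 0.3; 0 0 -0.12 0.4; 0 0 -0.12 0.5; 0 0 -0.12 0.6; 0 0 -0.12 0.7; 0 0 -0.12 0.8; 0 0 -0.12 0.85",
)

```text
clock: 6.25
tcp_pos: [0.5291, 0.3216, 0.1236]
orientation: [[0.998, -0.06, -0.0], [-0.06, -0.998, -0.0], [-0.0, 0.0, -1.0]]
force: [0.8, -0.6, -0.2]
finger_gap: 0.0001
grasp_force: 0.0
```

```bash
python3 -c "
from h import *
go(None)
for c in ('top','side'):
  im,d=capture(c); cv2.imwrite(f'pics/{c}1.png',im[:,:,::-1])
  P=cloud(c,d); s=env.read_state(); t=s['tcp_pos']; R=s['orientation']
  q=P.reshape(-1,3); L=(q-t)@R
  m=(np.hypot(L[:,0]-.069,L[:,1])<.04)&(abs(L[:,2]+.01)<.02)&(L[:,0]>.044); L=L[m]
  print(c,len(L),L.min(0),L.max(0),L.mean(0))
  far=L[L[:,0]>L[:,0].max()-.006]; print('far',far.mean(0)); n=L[L[:,0]<.06]; print('near z',n.mean(0))
  pin('ring_tip',c); pin('handle_grip',c)
"
```

```text
t 6.25 tcp [0.5291 0.3216 0.1236] head -3.46 F [ 0.78 -0.63 -0.21] gap 0.0001 gf 0.0Traceback (most recent call last):
  File "<string>", line 9, in <module>
    print(c,len(L),L.min(0),L.max(0),L.mean(0))
                   ~~~~~^^^
    return umr_minimum(a, axis, None, out, keepdims, initial, where)
ValueError: zero-size array to reduction operation minimum which has no identity
```

The gripper closed on nothing, so I'm looking before doing anything else.

```bash
python3 -c "
from h import *
go(None)
for c in ('top','side'):
  im,d=capture(c); cv2.imwrite(f'pics/{c}2.png',im[:,:,::-1]); np.save(c+'2.npy',d)
  P=cloud(c,d); m=(abs(P[...,2]-.028)<.006)&(np.hypot(P[...,0]-.53,P[...,1]-.32)<.09); q=P[m]
  if len(q): print(len(q),cv2.minAreaRect((q[:,:2]*1000).astype(np.float32)))
  for n in ('ring_tip','handle_grip'): pin(n,c)
a=cv2.imread('pics/top2.png')[130:330,200:480];b=cv2.imread('pics/side2.png')[140:340,220:500]
cv2.imwrite('pics/c2.png',cv2.resize(np.vstack([a,b]),None,fx=1.5,fy=1.5))
"
```

```text
t 6.3 tcp [0.5291 0.3216 0.1236] head -3.5 F [ 1.64 -0.09 -0.05] gap 0.0 gf 0.0
ring_tip top 0.63 [0.5965 0.3857 0.013 ]
ring_tip top 0.52 [0.4521 0.2338 0.0011]
358 ((529.8565673828125, 322.9986572265625), (83.2537612915039, 26.089508056640625), 46.52480697631836)
ring_tip side 0.89 [0.5944 0.389  0.0137]
ring_tip side 0.59 [ 0.6243  0.5111 -0.0035]
handle_grip side 0.87 [0.5299 0.3199 0.011 ]
```

View pics/c2.png

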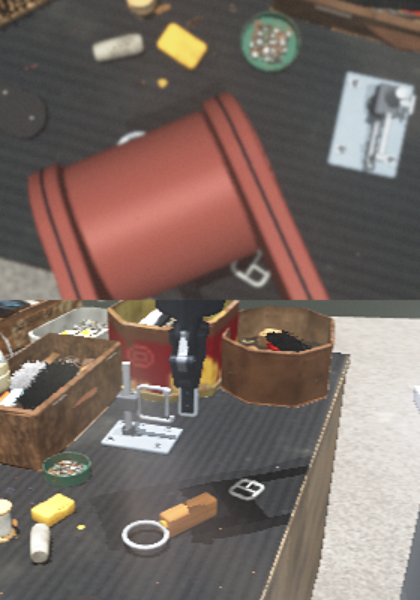

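```bash
python3 -c "
from h import *
s=env.read_state();t=s['tcp_pos'];print(px('side',t),px('top',t),px('side',[.5297,.322,.028]),s['joint_pos'])
d=np.load('side2.npy');P=cloud('side',d)
m=(np.hypot(P[...,0]-t[0],P[...,1]-t[1])<.12)&(P[...,2]>.04)
q=P[m];print(len(q),q.min(0),q.max(0))
for z in np.arange(.05,.3,.02):
  r=q[abs(q[:,2]-z)<.01]
  if len(r):print(z.round(2),len(r),r.min(0).round(3),r.max(0).round(3))
"
```

```text
[345.47365721 232.54236662] [316.87486089 263.4347433 ] [344.70214668 276.76096526] [ 2.40021549e+01  1.52327520e+01  9.24033935e+01 -2.01324310e-04
  7.23635647e+01  1.17104193e+02]
10570 [0.40980183 0.27921731 0.15841463] [0.5952108  0.39676308 0.49340051]
0.15 8 [0.523 0.327 0.158] [0.54 0.33 0.16]
0.17 119 [0.52  0.322 0.16 ] [0.54  0.338 0.18 ]
0.19 112 [0.52  0.326 0.181] [0.54  0.339 0.199]
0.21 118 [0.517 0.293 0.2  ] [0.544 0.366 0.22 ]
0.23 206 [0.513 0.311 0.22 ] [0.548 0.381 0.24 ]
0.25 360 [0.51  0.308 0.24 ] [0.551 0.386 0.26 ]
0.27 301 [0.51  0.296 0.26 ] [0.551 0.37  0.28 ]
0.29 433 [0.493 0.322 0.28 ] [0.565 0.363 0.3  ]
```

The picture and depth put the shut fingertips at z≈0.158, while the reported TCP is 0.124. The real tips are therefore about 34 mm above the reported point, and they closed just above the bar. The handle hasn't moved. I'll reopen, turn back and go lower, watching the force.

send_rows(
  increments="0 0 0 -0.12; 0 0 0 -0.24; 0 0 0 -0.36; 0 0 0 -0.48; 0 0 0 -0.6; 0 0 0 -0.72; 0 0 0.02 -0.84; 0 0 0.05 -0.855; 0 0 0.08 -0.855; 0 0 0.1 -0.855; 0 0 0.11 -0.855; 0 0 0.11 -0.855",
  grip=0.0854,
)

```text
clock: 7.6
tcp_pos: [0.5269, 0.3206, 0.0106]
orientation: [[0.697, 0.717, -0.005], [0.717, -0.697, -0.002], [-0.005, -0.002, -1.0]]
force: [-0.8, 0.4, 0.5]
finger_gap: 0.0847
grasp_force: 0.0
```

```bash
python3 -c "
from h import *
go([.5297,.322,-.03],46)
im,d=capture('side'); cv2.imwrite('pics/s3.png',im[:,:,::-1]); s=env.read_state(); t=s['tcp_pos']
P=cloud('side',d); L=(P-t)@s['orientation']
m=(abs(L[...,0])<.02)&(abs(L[...,1])<.07)&(P[...,2]>.031)&(P[...,2]<.12); r=L[m]; z=P[m]
for a in range(-60,61,10):
  k=abs(r[:,1]*1000-a)<5
  if k.any(): print(a,k.sum(),'zmin',z[k,2].min().round(4),r[k,0].min().round(3),r[k,0].max().round(3))
cv2.imwrite('pics/c3.png',cv2.resize(im[180:320,250:430,::-1],None,fx=4,fy=4))
"
```

```text
t 7.6 tcp [0.5269 0.3206 0.0106] head 45.85 F [-0.78  0.39  0.45] gap 0.0847 gf 0.0
shift [0.0032 0.0012 0.0406] turn -0.0027
-60 97 zmin 0.0666 -0.008 0.014
-50 163 zmin 0.0587 -0.009 0.014
-40 56 zmin 0.0604 -0.007 0.017
-30 7 zmin 0.1122 -0.012 0.018
-10 4 zmin 0.1169 0.009 0.01
0 1 zmin 0.1193 0.01 0.01
10 4 zmin 0.1186 0.01 0.011
30 14 zmin 0.1127 -0.0 0.017
40 206 zmin 0.0581 -0.012 0.017
50 63 zmin 0.063 -0.011 0.014
60 48 zmin 0.0755 -0.01 0.014
```

View pics/c3.png

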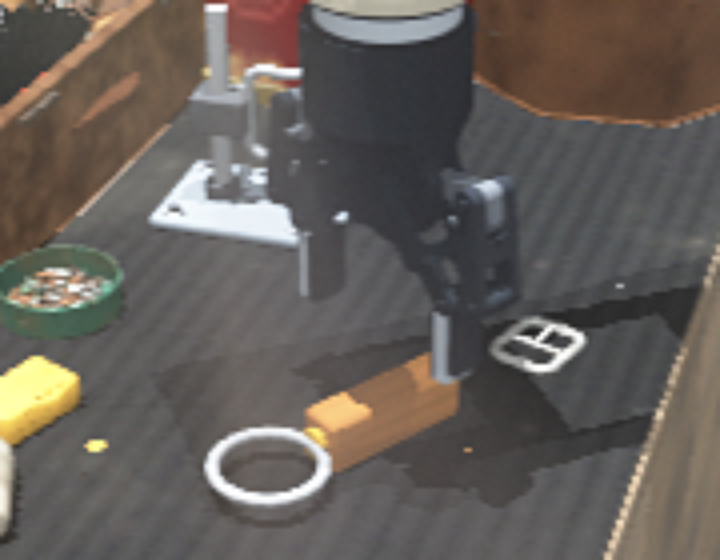

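The crop shows the open fingers at (320,290) and (450,375), straddling the bar but about 47 mm above where they were reported. That matches the 34 mm offset plus the 13 mm swing. I'm going down.

send_rows(
  increments="0.002 0 0.02 0; 0.002 0 0.035 0; 0.002 0 0.035 0; 0.002 0 0.035 0",
)

```text
clock: 7.98
tcp_pos: [0.531, 0.3233, -0.0202]
orientation: [[0.697, 0.717, 0.001], [0.717, -0.697, 0.0], [0.001, 0.0, -1.0]]
force: [1.1, 0.6, 0.2]
finger_gap: 0.0852
grasp_force: 0.0
```

send_rows(
  increments="0 0 0.008 0; 0 0 0.008 0; 0 0 0.008 0",
)

```text
clock: 8.23
tcp_pos: [0.531, 0.3233, -0.0286]
orientation: [[0.697, 0.717, 0.001], [0.717, -0.697, 0.0], [0.001, 0.0, -1.0]]
force: [-0.1, -0.7, 0.5]
finger_gap: 0.0855
grasp_force: 0.0
```

send_rows(
  increments="0 0 0 0; 0 0 0 0; 0 0 0 0; 0 0 0 0; 0 0 0 0; 0 0 0 0; 0 0 0 0; 0 0 0 0; 0 0 0 0; 0 0 0 0",
  grip=0.0,
  newtons=70,
)

```text
clock: 9.07
tcp_pos: [0.5309, 0.3233, -0.0289]
orientation: [[0.697, 0.717, 0.001], [0.717, -0.697, 0.0], [0.001, 0.0, -1.0]]
force: [0.0, 0.3, 3.8]
finger_gap: 0.0228
grasp_force: 69.2
```

send_rows(
  increments="0 0 -0.03 0; 0 0 -0.07 0; 0 0 -0.11 0.1; 0 0 -0.14 0.2; 0 0 -0.14 0.3; 0 0 -0.14 0.4; 0 0 -0.14 0.5; 0 0 -0.14 0.6; 0 0 -0.14 0.7; 0 0 -0.14 0.8; 0 0 -0.14 0.9; 0 0 -0.14 1.0",
)

```text
clock: 10.07
tcp_pos: [0.5298, 0.3227, 0.1097]
orientation: [[0.979, -0.204, -0.002], [-0.204, -0.979, -0.001], [-0.002, 0.001, -1.0]]
force: [0.6, 0.1, -0.9]
finger_gap: 0.0226
grasp_force: 68.6
```

```bash
cat > m.py <<'E'
from h import *
a=np.radians(-11.3);X=np.array([np.cos(a),np.sin(a)]);Y=np.array([-X[1],X[0]]);O=np.array([.620,.104])
def ST(p): p=np.asarray(p); return np.r_[[(p[:2]-O)@X,(p[:2]-O)@Y],p[2]]
def look(cam,show=True):
  im,d=capture(cam); s=env.read_state(); t=s['tcp_pos']; R=s['orientation']
  L=((cloud(cam,d)-t)@R).reshape(-1,3)
  m=(L[:,0]>.045)&(L[:,0]<.11)&(abs(L[:,1])<.035)&(L[:,2]>-.08)&(L[:,2]<-.02); L=L[m]
  print(cam,len(L),L.min(0).round(4),L.max(0).round(4),'mean',L.mean(0).round(4))
  for lo in (.045,.06,.075,.085,.095):
    k=(L[:,0]>=lo)&(L[:,0]<lo+.012)
    if k.any(): print(lo,k.sum(),'z',np.percentile(L[k,2],[10,50,90]).round(4),'y',L[k,1].min().round(3),L[k,1].max().round(3))
  return im
E
python3 -c "
from m import *
go(None)
im=look('side'); cv2.imwrite('pics/s4.png',im[:,:,::-1]); pin('ring_tip','side')
look('top'); pin('ring_tip','top')
"
```

```text
t 10.0667 tcp [0.5298 0.3227 0.1097] head -11.75 F [ 0.59  0.15 -0.88] gap 0.0226 gf 68.61847400665283
side 181 [ 0.0451 -0.0317 -0.0469] [ 0.0929  0.0262 -0.0406] mean [ 0.0704 -0.0032 -0.0441]
0.045 41 z [-0.0461 -0.0447 -0.0421] y -0.028 0.023
0.06 41 z [-0.0458 -0.0436 -0.0417] y -0.032 0.025
0.075 47 z [-0.0458 -0.0442 -0.0415] y -0.028 0.024
0.085 38 z [-0.0462 -0.0447 -0.0418] y -0.02 0.015
ring_tip side 0.98 [0.6184 0.3056 0.1538]
ring_tip side 0.24 [0.5278 0.3292 0.1389]
top 102 [ 0.0707 -0.0263 -0.0485] [ 0.0934  0.0064 -0.0419] mean [ 0.0848 -0.0119 -0.0453]
0.06 1 z [-0.0463 -0.0463 -0.0463] y -0.026 -0.026
0.075 45 z [-0.0472 -0.0452 -0.0432] y -0.025 -0.008
0.085 58 z [-0.0471 -0.0454 -0.0436] y -0.019 0.006
ring_tip top 0.63 [0.6189 0.3037 0.1544]
```

```bash
cat >> m.py <<'E'
def tgt(tipx,wz,tx=.0915,ty=-.0015,H=-11.3,dz=.0429):
  p=O+(tipx-tx)*X+ty*Y
  go([p[0],p[1],wz-dz],H)
  s=env.read_state(); R=s['orientation']; tip=np.array(s['tcp_pos'])+R@np.array([tx,ty,-dz]); print('tip in stand mm',(ST(tip)*1000).round(1))
E
python3 -c "
from m import *
tgt(-.075,.14); tgt(-.075,.075)"
```

```text
t 10.2667 tcp [0.5301 0.3229 0.11  ] head -11.29 F [-0.76  0.02 -1.23] gap 0.0227 gf 68.63607287406921
shift [-0.0354  0.1985  0.0131] turn 0.0002
tip in stand mm [-39.5 198.6 152.8]
t 10.2667 tcp [0.5301 0.3229 0.11  ] head -11.29 F [-0.76  0.02 -1.23] gap 0.0227 gf 68.63607287406921
shift [-0.0354  0.1984  0.0781] turn 0.0002
tip in stand mm [-39.5 198.6 152.8]
```

send_rows(
  increments="-0.035 0.03 0 0; -0.035 0.07 0 0; -0.035 0.11 0 0; -0.035 0.15 0 0; -0.035 0.18 0.02 0; -0.035 0.198 0.05 0; -0.035 0.198 0.07 0; -0.035 0.198 0.078 0; -0.035 0.198 0.078 0; -0.035 0.198 0.078 0",
)

```text
clock: 11.1
tcp_pos: [0.4572, 0.1364, 0.0331]
orientation: [[0.98, -0.197, -0.0], [-0.197, -0.98, 0.0], [-0.0, -0.0, -1.0]]
force: [-0.2, 0.3, -1.0]
finger_gap: 0.0225
grasp_force: 68.9
```

```bash
python3 -c "
from m import *
tgt(-.050,.060)
im,d=capture('side'); cv2.imwrite('pics/c5.png',cv2.resize(im[160:260,270:390,::-1],None,fx=6,fy=6,interpolation=2))
pin('ring_tip','side',1);pin('under_nose','side',1);capture('top');pin('ring_tip','top',1);pin('under_nose','top',1);pin('past_gate','top',1)
q=cloud('side',d).reshape(-1,3);S=np.c_[(q[:,:2]-O)@X,(q[:,:2]-O)@Y,q[:,2]]
m=(S[:,0]>-.14)&(S[:,0]<-.06)&(abs(S[:,1])<.04)&(S[:,2]>.055)&(S[:,2]<.09);r=S[m]
r=r[r[:,0]>-.125]; print(len(r),r.min(0),r.max(0)); print(r[r[:,0]>-.08].mean(0))
"
```

```text
t 11.1 tcp [0.4572 0.1364 0.0331] head -11.38 F [-0.23  0.26 -0.97] gap 0.0225 gf 68.92188906669617
shift [0.0245 0.0014 0.016 ] turn -0.0015
tip in stand mm [-74.5   1.3  76. ]
ring_tip side 0.66 [0.5456 0.1182 0.0774]
under_nose side 0.72 [ 0.5723  0.1127 -0.0007]
ring_tip top 0.83 [0.547  0.1162 0.0784]
under_nose top 0.94 [ 0.5714  0.1095 -0.0006]
past_gate top 0.93 [ 0.6074  0.1041 -0.0056]
130 [-0.1244412  -0.02664629  0.07257152] [-0.07276708  0.03106926  0.08031092]
[-0.07648451  0.00224436  0.07793969]
```

View pics/c5.png

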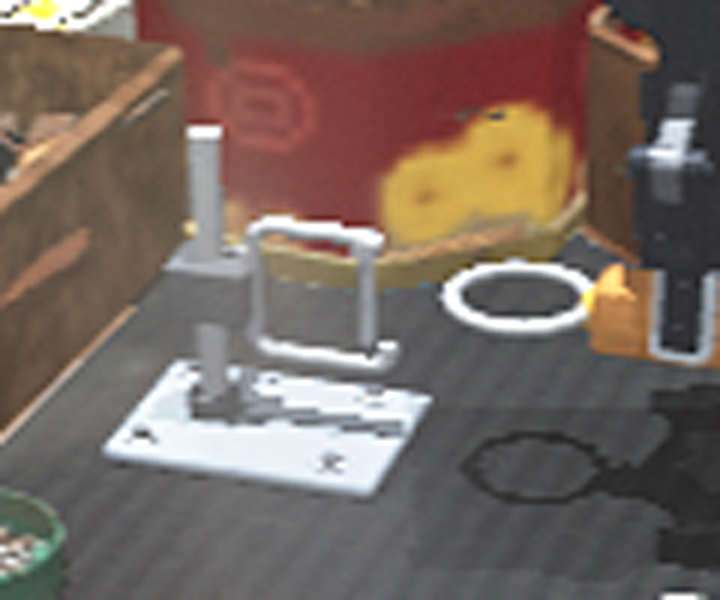

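The ring is level, with its tip at crop (447,297), and lined up in front of the nose at crop (390,350). I'm moving over the nose.

send_rows(
  increments="0.01 0.002 0.01 0; 0.02 0.002 0.016 0; 0.024 0.002 0.016 0; 0.024 0.002 0.016 0; 0.024 0.002 0.016 0; 0.024 0.002 0.016 0",
)

```text
clock: 11.95
tcp_pos: [0.4798, 0.1294, 0.017]
orientation: [[0.98, -0.199, 0.0], [-0.199, -0.98, 0.0], [0.0, -0.0, -1.0]]
force: [1.4, 0.7, -1.5]
finger_gap: 0.0229
grasp_force: 68.9
```

```bash
python3 -c "
from m import *
tgt(-.05,.055)"
```

```text
t 11.95 tcp [0.4798 0.1294 0.017 ] head -11.46 F [ 1.35  0.74 -1.52] gap 0.0229 gf 68.91987204551697
shift [ 0.0009 -0.001   0.0049] turn -0.0029
tip in stand mm [-50.9  -1.3  59.9]
```

send_rows(
  increments="0 0 0.002 0; 0 0 0.004 0; 0 0 0.004 0; 0 0 0.004 0; 0 0 0.004 0",
)

```text
clock: 12.37
tcp_pos: [0.4798, 0.1293, 0.0126]
orientation: [[0.98, -0.199, -0.0], [-0.199, -0.98, -0.0], [-0.0, 0.0, -1.0]]
force: [0.1, -0.3, -0.4]
finger_gap: 0.0226
grasp_force: 68.9
```

send_rows(
  increments="0 0 0.001 0; 0 0 0.001 0; 0 0 0.001 0; 0 0 0.001 0",
)

```text
clock: 12.7
tcp_pos: [0.48, 0.1293, 0.0117]
orientation: [[0.98, -0.199, 0.0], [-0.199, -0.98, 0.0], [0.0, -0.0, -1.0]]
force: [-0.1, 0.6, -0.9]
finger_gap: 0.0227
grasp_force: 68.9
```

send_rows(
  increments="0.001 0 0.001 0; 0.001 0 0.001 0; 0.001 0 0.001 0; 0.001 0 0.001 0",
)

```text
clock: 13.03
tcp_pos: [0.481, 0.1291, 0.0106]
orientation: [[0.98, -0.199, -0.0], [-0.199, -0.98, 0.0], [-0.0, 0.0, -1.0]]
force: [-0.0, 0.1, -1.5]
finger_gap: 0.0227
grasp_force: 68.9
```

send_rows(
  increments="0 0 0.001 0; 0 0 0.001 0; 0 0 0.001 0; 0 0 0.001 0",
)

```text
clock: 13.37
tcp_pos: [0.4809, 0.1291, 0.0097]
orientation: [[0.98, -0.199, -0.0], [-0.199, -0.98, 0.0], [-0.0, -0.0, -1.0]]
force: [0.4, -0.4, -0.5]
finger_gap: 0.0225
grasp_force: 68.9
```

Wire is at about 52.6 mm, with no contact yet.

send_rows(
  increments="0 0 0.001 0; 0 0 0.001 0; 0 0 0.001 0; 0 0 0.001 0",
)

```text
clock: 13.7
tcp_pos: [0.4811, 0.1291, 0.0089]
orientation: [[0.98, -0.199, 0.0], [-0.199, -0.98, 0.0], [0.0, -0.0, -1.0]]
force: [-1.2, -0.2, 2.1]
finger_gap: 0.0224
grasp_force: 69.3
```

```bash
python3 -c "
from m import *
tgt(-.05,.051)"
```

```text
t 13.7 tcp [0.4811 0.1291 0.0089] head -11.47 F [-1.18 -0.17  2.08] gap 0.0224 gf 69.2553162574768
shift [-0.0004 -0.0011  0.0008] turn -0.003
tip in stand mm [-49.6  -1.4  51.8]
```

send_rows(
  increments="0 0 0 0; 0 0 0 0",
)

```text
clock: 13.87
tcp_pos: [0.4811, 0.1291, 0.0088]
orientation: [[0.98, -0.199, 0.0], [-0.199, -0.98, 0.0], [0.0, -0.0, -1.0]]
force: [-0.8, 0.4, 1.5]
finger_gap: 0.0227
grasp_force: 69.3
```

send_rows(
  increments="0 0 0.0005 0; 0 0 0.0005 0",
)

```text
clock: 14.03
tcp_pos: [0.4812, 0.1291, 0.0084]
orientation: [[0.98, -0.199, 0.001], [-0.199, -0.98, 0.0], [0.0, -0.0, -1.0]]
force: [-1.8, -0.2, 3.6]
finger_gap: 0.0225
grasp_force: 69.5
```

Contact is confirmed: nose top is at about 49 mm, touching at tcp z≈0.0092. I'll raise 2 mm and start pressing in.

send_rows(
  increments="0 -0.001 -0.002 0; 0 -0.001 -0.002 0; 0.003 -0.001 -0.002 0; 0.006 -0.001 -0.002 0; 0.009 -0.001 -0.002 0; 0.011 -0.001 -0.002 0; 0.011 -0.001 -0.002 0",
)

```text
clock: 14.62
tcp_pos: [0.4918, 0.1278, 0.0098]
orientation: [[0.98, -0.199, -0.001], [-0.199, -0.98, 0.0], [-0.001, 0.0, -1.0]]
force: [-3.0, 1.6, -0.9]
finger_gap: 0.0229
grasp_force: 69.0
```

```bash
python3 -c "
from m import *
tgt(-.013,.0535)"
```

```text
t 14.6167 tcp [0.4918 0.1278 0.0098] head -11.48 F [-2.99  1.6  -0.93] gap 0.0229 gf 68.96191477775574
shift [ 0.0259 -0.0003 -0.0008] turn -0.0031
tip in stand mm [-38.9  -0.5  52.6]
```

send_rows(
  increments="0.003 0 0 0; 0.006 0 0 0; 0.009 0 0 0; 0.012 0 0 0; 0.012 0 0 0",
)

```text
clock: 15.03
tcp_pos: [0.5039, 0.1253, 0.01]
orientation: [[0.98, -0.199, -0.0], [-0.199, -0.98, -0.0], [-0.0, 0.0, -1.0]]
force: [-1.8, 0.1, -3.9]
finger_gap: 0.0225
grasp_force: 68.7
```

send_rows(
  increments="0.002 0 0 0; 0.004 0 0 0; 0.006 0 0 0; 0.006 0 0 0",
)

```text
clock: 15.37
tcp_pos: [0.5099, 0.1242, 0.0101]
orientation: [[0.98, -0.199, 0.0], [-0.199, -0.98, 0.0], [0.0, -0.0, -1.0]]
force: [-2.5, -0.9, -4.5]
finger_gap: 0.0227
grasp_force: 68.6
```

send_rows(
  increments="0.002 0 0 0; 0.004 0 0 0; 0.006 0 0 0; 0.007 0 0 0; 0.007 0 0 0; 0.007 0 0 0",
)

```text
clock: 15.87
tcp_pos: [0.5186, 0.1229, 0.0114]
orientation: [[0.98, -0.199, 0.004], [-0.199, -0.98, 0.0], [0.004, -0.001, -1.0]]
force: [-0.6, -0.1, -1.5]
finger_gap: 0.0225
grasp_force: 69.4
```

```bash
python3 -c "
from m import *
tgt(-.012,.0535)
im,d=capture('side'); cv2.imwrite('pics/c6.png',cv2.resize(im[170:260,270:390,::-1],None,fx=6,fy=6,interpolation=2))
"
```

```text
t 15.8667 tcp [0.5186 0.1229 0.0114] head -11.48 F [-0.55 -0.07 -1.49] gap 0.0225 gf 69.36864852905273
shift [-0.0004  0.0001  0.0008] turn -0.0031
tip in stand mm [-11.8  -0.2  54.7]
```

View pics/c6.png

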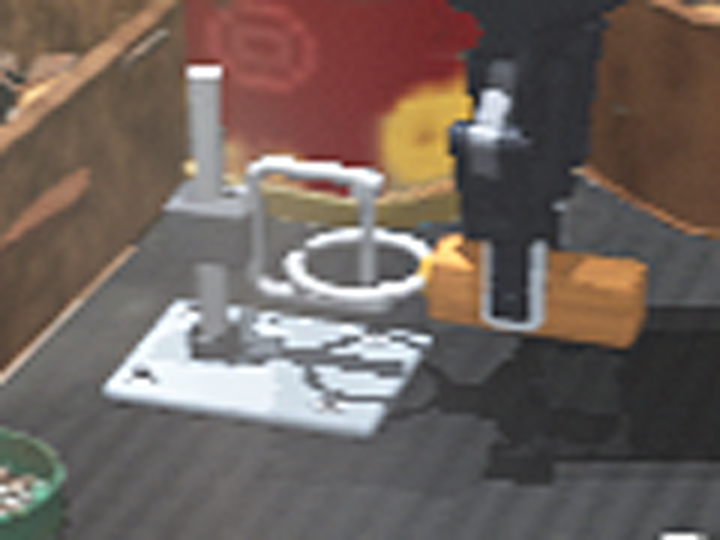

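The gate has snapped shut behind the ring: it is upright at crop (368,230), inside the ring at (355,265), and the force has dropped. I'm lowering slightly, then pulling back toward the gate.

send_rows(
  increments="0 0 0.003 0; 0 0 0.006 0; -0.003 0 0.006 0; -0.006 0 0.006 0; -0.009 0 0.006 0; -0.012 0 0.006 0; -0.015 0 0.006 0; -0.018 0 0.006 0; -0.02 0 0.006 0; -0.02 0 0.006 0",
)

```text
clock: 16.75
tcp_pos: [0.4964, 0.127, 0.0042]
orientation: [[0.98, -0.199, -0.0], [-0.199, -0.98, 0.0], [-0.0, 0.0, -1.0]]
force: [0.5, -1.1, -1.7]
finger_gap: 0.0225
grasp_force: 69.4
```

```bash
python3 -c "
from m import *
tgt(-.035,.048)"
```

```text
t 16.75 tcp [0.4964 0.127  0.0042] head -11.46 F [ 0.49 -1.08 -1.68] gap 0.0225 gf 69.36879515647888
shift [-0.0008 -0.0002 -0.0009] turn -0.0027
tip in stand mm [-34.2  -0.4  47.1]
```

send_rows(
  increments="-0.001 0 0 0; -0.001 0 0 0; -0.001 0 0 0",
)

```text
clock: 17.0
tcp_pos: [0.4962, 0.1271, 0.0043]
orientation: [[0.98, -0.199, 0.001], [-0.199, -0.98, 0.0], [0.001, -0.0, -1.0]]
force: [0.6, 0.7, -0.9]
finger_gap: 0.0227
grasp_force: 69.4
```

send_rows(
  increments="-0.0007 0 0 0; -0.0007 0 0 0; -0.0007 0 0 0",
)

```text
clock: 17.25
tcp_pos: [0.4959, 0.1271, 0.0044]
orientation: [[0.98, -0.199, 0.001], [-0.199, -0.98, 0.0], [0.001, -0.0, -1.0]]
force: [3.0, -0.7, -2.3]
finger_gap: 0.0222
grasp_force: 69.3
```

send_rows(
  increments="-0.0008 0 0 0; -0.0008 0 0 0; -0.0008 0 0 0",
)

```text
clock: 17.5
tcp_pos: [0.4957, 0.1272, 0.0046]
orientation: [[0.98, -0.199, 0.003], [-0.199, -0.98, -0.0], [0.003, -0.0, -1.0]]
force: [6.2, -0.5, -3.1]
finger_gap: 0.0224
grasp_force: 69.2
```

send_rows(
  increments="-0.0007 0 0 0; -0.0007 0 0 0; -0.0007 0 0 0",
)

```text
clock: 17.75
tcp_pos: [0.4957, 0.1273, 0.0048]
orientation: [[0.98, -0.199, 0.004], [-0.199, -0.98, -0.0], [0.004, -0.001, -1.0]]
force: [8.2, -0.8, -4.2]
finger_gap: 0.0225
grasp_force: 69.0
```

send_rows(
  increments="-0.0006 0 0 0; -0.0006 0 0 0; -0.0006 0 0 0; -0.0006 0 0 0; -0.0006 0 0 0; -0.0006 0 0 0; -0.0006 0 0 0; -0.0006 0 0 0; -0.0006 0 0 0; -0.0006 0 0 0; -0.0006 0 0 0; -0.0006 0 0 0",
)

```text
clock: 18.75
tcp_pos: [0.4955, 0.1273, 0.0049]
orientation: [[0.98, -0.199, 0.005], [-0.199, -0.98, -0.0], [0.005, -0.001, -1.0]]
force: [9.2, -1.3, -6.1]
finger_gap: 0.0227
grasp_force: 68.9
```

send_rows(
  increments="0 0 0 0; 0 0 0 0; 0 0 0 0; 0 0 0 0; 0 0 0 0; 0 0 0 0",
)

```text
clock: 19.25
tcp_pos: [0.4956, 0.1273, 0.0049]
orientation: [[0.98, -0.199, 0.005], [-0.199, -0.98, -0.0], [0.005, -0.001, -1.0]]
force: [9.2, -0.9, -4.6]
finger_gap: 0.0229
grasp_force: 68.9
```

```bash
python3 -c "
from m import *
tgt(-.028,.046)"
```

```text
t 19.25 tcp [0.4956 0.1273 0.0049] head -11.48 F [ 9.24 -0.9  -4.63] gap 0.0229 gf 68.88734221458435
shift [ 0.0071 -0.0001  0.0018] turn -0.0032
tip in stand mm [-35.3  -0.4  48.2]
```

The hook held at about 9–10 N for 1.5 s. I'm easing forward, softening the grip, and lowering so the handle pivots down.

send_rows(
  increments="0.003 0 0 0; 0.006 0 0 0; 0.009 0 0 0; 0.012 0 0.002 0; 0.012 0 0.002 0; 0.012 0 0.002 0",
)

```text
clock: 19.75
tcp_pos: [0.5046, 0.1252, 0.0019]
orientation: [[0.98, -0.199, -0.001], [-0.199, -0.98, 0.0], [-0.001, 0.0, -1.0]]
force: [0.9, 0.7, -1.6]
finger_gap: 0.0224
grasp_force: 69.4
```

send_rows(
  increments="0 0 0 0; 0 0 0 0; 0 0 0.001 0; 0 0 0.002 0; 0 0 0.003 0; 0 0 0.004 0; 0 0 0.004 0",
  newtons=20,
)

```text
clock: 20.33
tcp_pos: [0.5064, 0.1257, -0.0007]
orientation: [[0.98, -0.198, 0.003], [-0.198, -0.98, 0.001], [0.003, -0.001, -1.0]]
force: [-0.9, 1.9, 6.1]
finger_gap: 0.0228
grasp_force: 70.3
```

send_rows(
  increments="0 0 -0.002 0; 0 0 -0.002 0; 0 0 -0.002 0; 0 0 -0.002 0",
  grip=0.0,
  newtons=20,
)

```text
clock: 20.67
tcp_pos: [0.5051, 0.1252, 0.0002]
orientation: [[0.98, -0.199, 0.0], [-0.199, -0.98, 0.0], [0.0, -0.0, -1.0]]
force: [0.5, 0.7, 1.4]
finger_gap: 0.0228
grasp_force: 69.7
```

send_rows(
  increments="0 0 0 0; 0 0 0 0; 0 0 0 0; 0 0 0 0",
  grip=0.0215,
  newtons=20,
)

```text
clock: 21.0
tcp_pos: [0.5051, 0.1252, 0.0002]
orientation: [[0.98, -0.199, 0.0], [-0.199, -0.98, 0.0], [0.0, -0.0, -1.0]]
force: [0.9, 0.2, 1.4]
finger_gap: 0.0226
grasp_force: 69.7
```

The grip force is latched at 70 N, so I'm opening by tiny steps.

send_rows(
  increments="0 0 0 0; 0 0 0 0",
  grip=0.0228,
  newtons=20,
)

```text
clock: 21.17
tcp_pos: [0.505, 0.1252, 0.0002]
orientation: [[0.98, -0.199, 0.0], [-0.199, -0.98, -0.0], [0.0, -0.0, -1.0]]
force: [1.7, -0.5, 0.4]
finger_gap: 0.0233
grasp_force: 51.1
```

```bash
python3 -c "
from m import *
tgt(-.025,.046)"
```

```text
t 21.1667 tcp [5.050e-01 1.252e-01 2.000e-04] head -11.47 F [ 1.74 -0.47  0.4 ] gap 0.0233 gf 51.08368635177612
shift [ 0.0004 -0.0002 -0.0029] turn -0.003
tip in stand mm [-25.4  -0.5  43.1]
```

send_rows(
  increments="0 0 0 0; 0 0 0 0",
)

```text
clock: 21.33
tcp_pos: [0.505, 0.1252, 0.0002]
orientation: [[0.98, -0.199, 0.0], [-0.199, -0.98, -0.0], [0.0, -0.0, -1.0]]
force: [1.3, -0.1, 0.8]
finger_gap: 0.0233
grasp_force: 51.1
```

send_rows(
  increments="0 0 0 0; 0 0 0 0",
  grip=0.0232,
)

```text
clock: 21.5
tcp_pos: [0.5049, 0.1252, 0.0002]
orientation: [[0.98, -0.199, 0.0], [-0.199, -0.98, -0.0], [0.0, 0.0, -1.0]]
force: [0.9, 1.0, 1.9]
finger_gap: 0.0233
grasp_force: 34.2
```

send_rows(
  increments="0 0 0 0; 0 0 0 0; 0 0 0.001 0; 0 0 0.002 0; 0 0 0.003 0; 0 0 0.004 0; 0 0 0.004 0",
  grip=0.0237,
)

```text
clock: 22.08
tcp_pos: [0.5044, 0.1252, -0.0043]
orientation: [[0.98, -0.199, -0.001], [-0.199, -0.98, -0.0], [-0.001, 0.0, -1.0]]
force: [-1.2, -1.4, 0.3]
finger_gap: 0.0237
grasp_force: 12.9
```

send_rows(
  increments="0 0 0.001 0; 0 0 0.002 0; 0 0 0.003 0; 0 0 0.004 0; 0 0 0.005 0; 0 0 0.006 0; 0 0 0.007 0; 0 0 0.008 0; 0 0 0.008 0",
)

```text
clock: 22.83
tcp_pos: [0.5049, 0.1252, -0.012]
orientation: [[0.98, -0.199, -0.0], [-0.199, -0.98, -0.0], [-0.0, 0.0, -1.0]]
force: [1.1, 0.3, 0.8]
finger_gap: 0.0235
grasp_force: 13.0
```

```bash
python3 -c "
from m import *
go(None)
im,d=capture('side'); cv2.imwrite('pics/c7.png',cv2.resize(im[170:270,270:400,::-1],None,fx=6,fy=6,interpolation=2))
pin('handle_grip','side',1);pin('ring_tip','side',1)"
```

```text
t 22.8333 tcp [ 0.5049  0.1252 -0.012 ] head -11.47 F [1.11 0.3  0.79] gap 0.0235 gf 13.002835214138031
handle_grip side 0.67 [0.5035 0.1265 0.0274]
ring_tip side 0.71 [0.6153 0.1015 0.0025]
```

View pics/c7.png

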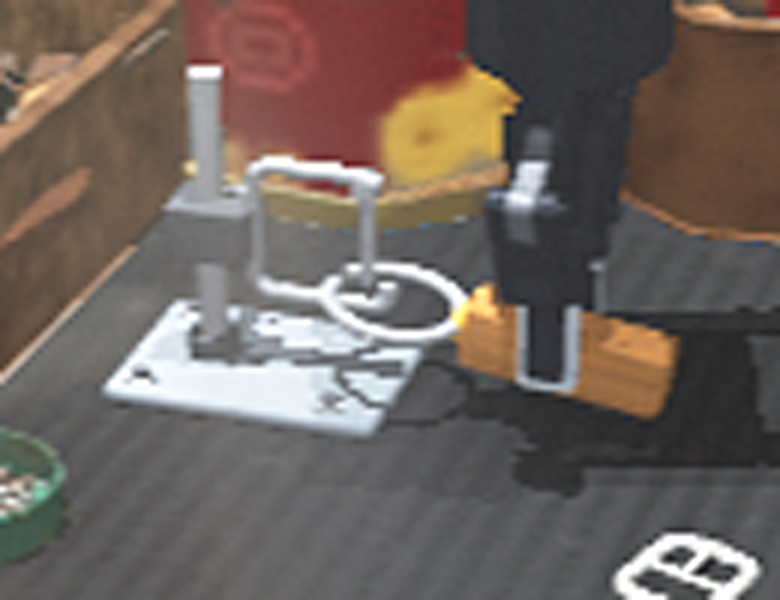

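The handle is pivoting nicely: the ring rests on the hook floor around the nose at crop (375,290), and the grip is tilting down. I'm lowering the rest.

send_rows(
  increments="0 0 0.001 0; 0 0 0.002 0; 0 0 0.003 0; 0 0 0.004 0; 0 0 0.005 0; 0 0 0.006 0; 0 0 0.006 0",
)

```text
clock: 23.57
tcp_pos: [0.505, 0.1252, -0.0179]
orientation: [[0.98, -0.199, 0.0], [-0.199, -0.98, 0.0], [0.0, -0.0, -1.0]]
force: [0.6, 0.4, 0.5]
finger_gap: 0.0238
grasp_force: 13.1
```

send_rows(
  increments="0 0 0.001 0; 0 0 0.002 0; 0 0 0.002 0",
)

```text
clock: 23.82
tcp_pos: [0.5051, 0.1252, -0.0197]
orientation: [[0.98, -0.199, 0.0], [-0.199, -0.98, 0.0], [0.0, -0.0, -1.0]]
force: [2.1, -0.7, 1.3]
finger_gap: 0.0236
grasp_force: 13.1
```

send_rows(
  increments="0 0 0.001 0; 0 0 0.001 0; 0 0 0.001 0",
)

```text
clock: 24.07
tcp_pos: [0.5051, 0.1252, -0.02]
orientation: [[0.98, -0.199, 0.0], [-0.199, -0.98, -0.0], [0.0, 0.0, -1.0]]
force: [-1.1, -0.3, 8.6]
finger_gap: 0.0236
grasp_force: 13.9
```

send_rows(
  increments="0 0 0 0; 0 0 0 0; 0 0 0 0; 0 0 0 0",
  grip=0.026,
)

```text
clock: 24.4
tcp_pos: [0.5043, 0.1252, -0.0212]
orientation: [[0.98, -0.199, -0.001], [-0.199, -0.98, -0.0], [-0.001, 0.0, -1.0]]
force: [-0.0, -0.2, 0.5]
finger_gap: 0.0264
grasp_force: 0.0
```

send_rows(
  increments="0 0 0 0; 0 0 0 0; 0 0 0 0; 0 0 0 0; 0 0 0 0; 0 0 -0.01 0; 0 0 -0.03 0; 0 0 -0.06 0; 0 0 -0.09 0; -0.02 0 -0.12 0; -0.02 0 -0.15 0; -0.02 0 -0.15 0",
  grip=0.06,
)

```text
clock: 25.4
tcp_pos: [0.4891, 0.13, 0.1368]
orientation: [[0.98, -0.198, 0.011], [-0.198, -0.98, 0.001], [0.011, -0.003, -1.0]]
force: [1.8, 0.2, 1.1]
finger_gap: 0.06
grasp_force: 0.0
```

```bash
python3 -c "
from m import *
go(None)
im,d=capture('side'); cv2.imwrite('pics/c8.png',cv2.resize(im[170:270,270:400,::-1],None,fx=6,fy=6,interpolation=2))
capture('top')
for c in('side','top'):
  pin('handle_grip',c,1);pin('ring_tip',c,1)
print(ST(w('side',nets.pinpoint('handle_grip','side')[0]['position'])))"
```

```text
t 25.4 tcp [0.4891 0.13   0.1368] head -11.44 F [1.77 0.19 1.15] gap 0.06 gf 0.0
handle_grip side 0.81 [0.5065 0.1259 0.0196]
ring_tip side 0.68 [0.5953 0.1111 0.044 ]
handle_grip top 0.69 [ 0.6248  0.51   -0.003 ]
ring_tip top 0.63 [0.592  0.1034 0.0459]
[-0.11557756 -0.00080825  0.01963278]
```

View pics/c8.png

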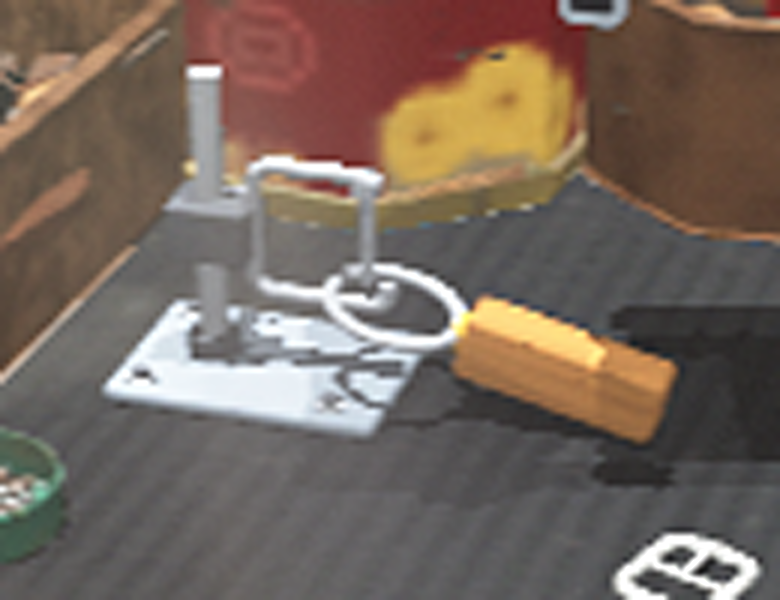

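The handle lies in front of the stand at crop (560,365), the ring is clipped round the closed gate at (375,285), and the gripper is clear.

```bash
python3 -c "
from h import *
print(close_job())"
```

```text
the job is handed in; nothing more can be done
None
```

The ring went in past the gate, which snapped shut behind it; the hook held a steady pull of about 9–10 N for 1.5 s, and the handle now lies in front of the stand, still clipped in and released. The job is handed in, but no verdict came back.

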